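# Gather the hair claw clips into the hair tin

### The job

Tidy the hair clips away: put each of the four claw clips into the open aluminium tin, in the insert of its own colour, standing upright on its teeth on the insert's floor and well inside the rim. The red and the blue toothed clipper guards only look similar and do not belong in the tin: leave them where they lie.

Things in the scene. Friction and masses are not known exactly. Their poses are not given: they have to be found in the camera images.
- clip_red: red plastic hair claw clip, closed, standing on its teeth: 56 long (its x) by 32 wide (its y), flat upright sides up to 36 mm, two short thumb tabs rising to 49 mm along the middle of its top (within 12 mm of the middle line); acts as one rigid piece of about 30 g, both ends alike. Take it from above across the 32 mm width. Origin: centre of its underside, z up.
- clip_yellow: yellow plastic hair claw clip, closed, standing on its teeth: 56 long (its x) by 32 wide (its y), flat upright sides up to 36 mm, two short thumb tabs rising to 49 mm along the middle of its top (within 12 mm of the middle line); acts as one rigid piece of about 30 g, both ends alike. Take it from above across the 32 mm width. Origin: centre of its underside, z up.
- clip_green: green plastic hair claw clip, closed, standing on its teeth: 56 long (its x) by 32 wide (its y), flat upright sides up to 36 mm, two short thumb tabs rising to 49 mm along the middle of its top (within 12 mm of the middle line); acts as one rigid piece of about 30 g, both ends alike. Take it from above across the 32 mm width. Origin: centre of its underside, z up.
- clip_blue: blue plastic hair claw clip, closed, standing on its teeth: 56 long (its x) by 32 wide (its y), flat upright sides up to 36 mm, two short thumb tabs rising to 49 mm along the middle of its top (within 12 mm of the middle line); acts as one rigid piece of about 30 g, both ends alike. Take it from above across the 32 mm width. Origin: centre of its underside, z up.
- insert_red: red shallow insert, fixed in the open aluminium hair tin: outside 82 (its x) by 60 (y), 10 mm high; inside 76 by 54, floor 4 thick, rim 6 above that floor: a clip fits only lengthwise along x. Origin: centre of its underside, 4 mm above the counter. Four inserts lie parallel, two by two, in the fixed tin (184 x 150, 16 high), centres 86 mm apart in x, 76 in y; which colour lies where changes.
- insert_yellow: yellow shallow insert, fixed in the open aluminium hair tin: outside 82 (its x) by 60 (y), 10 mm high; inside 76 by 54, floor 4 thick, rim 6 above that floor: a clip fits only lengthwise along x. Origin: centre of its underside, 4 mm above the counter. Four inserts lie parallel, two by two, in the fixed tin (184 x 150, 16 high), centres 86 mm apart in x, 76 in y; which colour lies where changes.
- insert_green: green shallow insert, fixed in the open aluminium hair tin: outside 82 (its x) by 60 (y), 10 mm high; inside 76 by 54, floor 4 thick, rim 6 above that floor: a clip fits only lengthwise along x. Origin: centre of its underside, 4 mm above the counter. Four inserts lie parallel, two by two, in the fixed tin (184 x 150, 16 high), centres 86 mm apart in x, 76 in y; which colour lies where changes.
- insert_blue: blue shallow insert, fixed in the open aluminium hair tin: outside 82 (its x) by 60 (y), 10 mm high; inside 76 by 54, floor 4 thick, rim 6 above that floor: a clip fits only lengthwise along x. Origin: centre of its underside, 4 mm above the counter. Four inserts lie parallel, two by two, in the fixed tin (184 x 150, 16 high), centres 86 mm apart in x, 76 in y; which colour lies where changes.
- guard_red: red plastic hair-clipper guard, not a hair clip: a low flat comb 50 (x) by 44 (y) by 20 mm high with seven long teeth towards its +x and a black tab on its back; loose, about 30 g. To be left alone. Origin: centre of its underside.
- guard_blue: blue plastic hair-clipper guard, not a hair clip: a low flat comb 50 (x) by 44 (y) by 20 mm high with seven long teeth towards its +x and a black tab on its back; loose, about 30 g. To be left alone. Origin: centre of its underside.
Mind the look-alikes: they are no part of the job. Leave any black look-alike of the clip_blue alone. Several things look just like the clip_green: the one meant starts farthest to the robot's right.

How it is judged:
By the outcome, as a careful person would: the job done as asked, in the order asked, and still so for the second after the job is handed in, with the robot touching nothing.
It also fails if it takes over 96 s, if anything falls off the work surface, if the arm or the gripper's body presses on something with over 40 N, if the wrist force passes 120 N, or if a joint passes its speed limit or range.

### The arm

A 7-joint arm with a two-finger parallel gripper is mounted at the origin on the work surface. World frame = base frame: x ahead of the robot, y to its left, z up, the work surface at z = 0. Lengths are in m, angles in rad, forces in N, time in s.
With the tool pointing down it reaches from about 0.4 to 0.875 m from the base axis. Payload 19.3 kg.
Tool frame: the origin (TCP) lies on the mounting face of the last link; the fingertips stand 173 mm ahead of it and the grasp point (between the pads) lies 155 mm ahead of it (bot.grip_point_offset is the distance from the TCP to the grasp point, in m); z points along the fingers, y is the line along which they close (so a half turn about z gives the same grasp; the last joint's range is limited). The gripper opens to 85 mm and grips with 20 to 120 N. Pads are 22 mm wide; open, the fingers measure 114 mm over their backs; the gripper's body (76 mm by 85 mm) begins 54 mm behind the grasp point. The pads swing forward as they close: fully open they stand 13 mm farther back than shut.
Start: joints at [-1.302, 0.521, -0.036, 1.599, 0.021, 1.021, -0.113], TCP at [0.208, 0.589, 0.405] pointing down, gripper open.
Joint ranges: [-2.91, 2.91], [-0.3, 2.13], [-1.5, 1.42], [0.17, 2.43], [-1.26, 4.41], [0.16, 1.93], [-2.52, 2.52]. Speed limits (rad/s): [1.89, 1.89, 2.39, 2.39, 3.01, 3.01, 3.01].

### API

Orientations are given as [roll, pitch, yaw] about the fixed x, y, z axes, in that order (R = Rz(yaw) Ry(pitch) Rx(roll)).
In Python, from workcell import bot gives the robot as it stands.
- The arm moves only by the tool arm_command, never from a script. Its argument "deltas" is a list of rows, each a list of 3 entries, a list of its own where there are three numbers: the shift along the tool's x, y, z in cm, then the turn, a rotation vector about the tool's x, y, z in rad, then the finger opening in cm, from 0 to 8.54. In form: [[[tx, ty, tz], [rx, ry, rz], claw], ...]. A call has 1 to 20 rows; each row shifts and turns the commanded pose from where the row before left it, along the tool's axes as they then stand; what a row does not reach is not made up. A row lasts 1/10 s, in which the tool goes at most 50 mm and 8.59 degrees, less where a joint would pass 70% of its speed; a pose out of reach is approached as far as the arm can. A call with a gripper value outside its range is refused whole. The fingers move at their own pace and stop on an object; "newtons" is the grip in N (left out, the last holds). Time passes only in rows, so rows that do not move let the fingers close. It gives the time, the measured TCP pose, the force, the opening and the grip force at its end, in the units of the state.
- bot.observe(): the state, without advancing time (a new reading comes with each control period).
- bot.grab_frame(name): name is "side" or "top"; returns a dict with "frame" (480x640x3 uint8, red, green, blue), "K" (3x3 intrinsics, pixels), "k1" (the pictures are not rectified: a ray, as slopes to the right and down, at radius r is drawn at 1 + k1 r^2 times it, then the intrinsics apply), "rvec" (rotation vector, rad) and "tvec" (3), from world to camera coordinates, as OpenCV has them. Camera axes: x right, y down, z forward; pixel columns grow to the right and rows downward; lengths in m; the calibration is good to about 2 mm. A picture is of the moment at which its call begins. There is no depth.
- bot.job_done(): hands the job in; it is judged then, once.
Trained networks look in a picture, given as the dict that the camera call returned (one of the last four; its "shot" number tells which), for a name from the list of things; names that differ only in an ending like _2 or _b are one class to them, and where a whole thing is asked for, a point or a joint stands for the part that bears it (a point fixed in the world has none). Each returns a list of dicts, best first, with "p" (0 to 1); they miss things now and then, are a little off and sometimes report something else, mostly with a low value. They report only what shows in the picture. A call takes as long as a camera call. They do not tell look-alikes from the thing itself.
- bot.find_in(name, picture): "rect" ([left, top, width, height] in pixels, round what is visible of it).
- bot.mark_of(name, picture): "at" ([column, row] in pixels: a listed point, or the origin of a listed thing).
The state is a dict: "clock": time; "qpos": joint angles; "qd": joint speeds; "joint_efforts": joint torques, N m; "position": TCP position; "tool_rot": TCP orientation; "force": force on the tool from outside, world axes, zero at the start; "moment": the same for the moment, N m; "grip_width": finger opening in m; "finger_force": force on a finger pad.
Only numpy, scipy, OpenCV 4.12 (cv2) and the standard library are available. Lean on these libraries where they do the work, as an engineer would, in place of code of your own. Each camera call takes 0.05 s, during which the arm holds its last target. There are 200 camera calls.

## Working session

There is one attempt and no reset: what is moved stays moved. The work goes in short steps, Python scripts to look and compute and a tool call to move; the robot and the scene stay as the last step left them, time stands still between calls to the robot, and variables do not carry over. Pictures are saved under pics/ and viewed, at most 14 in all, crops included, and the job is handed in when it is done.

Besides the shell and the picture viewer there is one more tool, called after "Emit:" in YAML: its name, and indented under it one key for each argument. arm_command: Moves the arm, as the interface text tells. Its arguments: {"type":"object","properties":{"deltas":{"type":"array","items":{"type":"array"}},"newtons":{"type":"number"}},"required":["deltas"]}

```bash
mkdir -p pics; ls; cat > h.py <<'E'
import numpy as np, cv2
from scipy.spatial.transform import Rotation as R
from workcell import bot
def ray(p,uv):
    K=p["K"]; a=(np.array(uv,float)-[K[0][2],K[1][2]])/[K[0][0],K[1][1]]
    s=a.copy()
    for _ in range(20): s=a/(1+p["k1"]*(s@s))
    Rm=cv2.Rodrigues(np.array(p["rvec"],float))[0]; t=np.array(p["tvec"],float).ravel()
    return -Rm.T@t, Rm.T@np.r_[s,1]
def atz(p,uv,z):
    c,d=ray(p,uv); return c+d*(z-c[2])/d[2]
def tri(p1,u1,p2,u2):
    c1,d1=ray(p1,u1);c2,d2=ray(p2,u2)
    s=np.linalg.lstsq(np.c_[d1,-d2],c2-c1,rcond=None)[0]
    a=c1+d1*s[0];b=c2+d2*s[1]; return (a+b)/2,np.linalg.norm(a-b)
def proj(p,X):
    Rm=cv2.Rodrigues(np.array(p["rvec"],float))[0]
    c=Rm@np.array(X,float)+np.array(p["tvec"],float).ravel(); s=c[:2]/c[2]; s=s*(1+p["k1"]*(s@s))
    K=p["K"]; return np.array([K[0][0]*s[0]+K[0][2],K[1][1]*s[1]+K[1][2]])
def save(p,n): cv2.imwrite(n,p["frame"][:,:,::-1])
E
python3 - <<'E'
from h import *
for n in("top","side"):
    p=bot.grab_frame(n); save(p,f"pics/{n}0.png")
    c,_=ray(p,[320,240]); print(n,c.round(3),atz(p,[320,240],0).round(3),p["k1"],p["K"][0][0])
    for k in ["clip_red","clip_yellow","clip_green","clip_blue","insert_red","insert_yellow","insert_green","insert_blue","guard_red","guard_blue"]:
        print(k,[(np.round(m["at"]).astype(int).tolist(),round(m["p"],2),atz(p,m["at"],.008 if 'ins' in k else 0).round(3)[:2].tolist()) for m in bot.mark_of(k,p)])
print(bot.observe())
E
```

```text
pics
top [0.365 0.008 1.091] [ 0.545 -0.034  0.   ] -0.004182096554021583 521.5555870120455
clip_red [([129, 266], 0.87, [0.496, 0.367])]
clip_yellow [([428, 296], 0.63, [0.422, -0.259]), ([486, 241], 0.28, [0.537, -0.388])]
clip_green [([411, 167], 0.77, [0.704, -0.237]), ([486, 245], 0.75, [0.53, -0.388])]
clip_blue [([192, 207], 0.84, [0.621, 0.237]), ([197, 256], 0.64, [0.514, 0.225])]
insert_red [([269, 233], 0.55, [0.561, 0.073])]
insert_yellow [([314, 206], 0.65, [0.617, -0.024])]
insert_green [([304, 245], 0.76, [0.533, -0.001])]
insert_blue [([282, 194], 0.61, [0.645, 0.044])]
guard_red [([177, 311], 0.85, [0.4, 0.263])]
guard_blue [([409, 218], 0.82, [0.59, -0.226])]
side [0.409 0.99  0.846] [ 0.54  -0.058  0.   ] 0.05333374088150244 575.3692844393602
clip_red [([315, 390], 0.8, [0.499, 0.365])]
clip_yellow [([374, 192], 0.67, [0.423, -0.272])]
clip_green [([335, 165], 0.76, [0.538, -0.396]), ([265, 190], 0.63, [0.709, -0.253])]
clip_blue [([257, 333], 0.96, [0.628, 0.244]), ([316, 333], 0.58, [0.514, 0.231])]
insert_red [([305, 276], 0.83, [0.557, 0.077])]
insert_yellow [(
[... 325 characters left out ...]
 array([-1.3022317 ,  0.52138247, -0.03628416,  1.59949814,  0.02121147,
        1.02109952, -0.1128065 ]), 'qd': array([ 1.13274204e-03,  2.12839244e-04, -8.56980547e-04, -1.06183011e-03,
       -6.58301628e-05, -3.82933776e-04,  2.14046483e-04]), 'joint_efforts': array([-1.00142417e-03, -9.26811004e+01,  1.97826549e+00, -3.70262754e+01,
        1.80570415e-02,  1.68143564e-03, -3.76076923e-05]), 'position': array([0.20773174, 0.58946308, 0.40470256]), 'tool_rot': array([-3.14159146e+00,  1.70908697e-05,  2.80277083e+00]), 'force': array([-0.73129651,  0.10971829,  0.70621121]), 'moment': array([ 0.02291784, -0.00997502, -0.00953112]), 'finger_force': 0.0, 'grip_width': 0.08512381546939746}
```

View both.

View pics/top0.png

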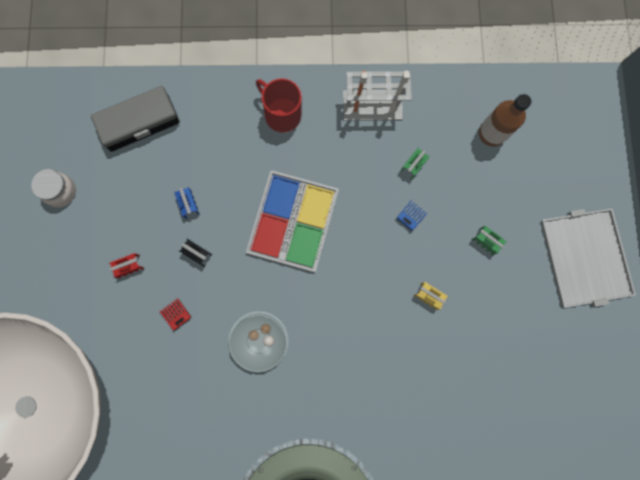

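View pics/side0.png

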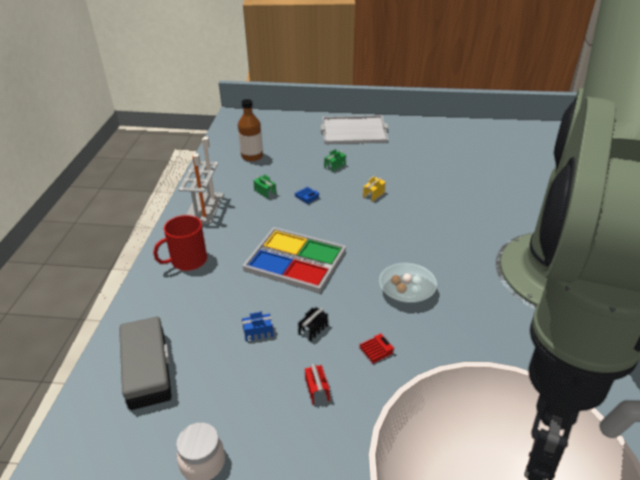

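```bash
cat > fit.py <<'E'
from h import *
from scipy.optimize import minimize
H={"red":(0,),"yellow":(25,),"green":(65,),"blue":(112,)}
def mask(p,col,uv,r):
    hsv=cv2.cvtColor(p["frame"],cv2.COLOR_RGB2HSV); h=hsv[...,0].astype(int)
    d=np.abs((h-H[col][0]+90)%180-90)
    m=((d<14)&(hsv[...,1]>125)&(hsv[...,2]>50)).astype(np.uint8)
    w=np.zeros_like(m); cv2.circle(w,tuple(int(v) for v in uv),r,1,-1); m=m*w
    n,l,s,_=cv2.connectedComponentsWithStats(m); m=np.isin(l,[i for i in range(1,n) if s[i,4]>=6])
    return cv2.convexHull(np.argwhere(m)[:,::-1].astype(np.int32)).reshape(-1,2)
def box(L,W,h,x,y,a,z0=0):
    c,s=np.cos(a),np.sin(a)
    return [[x+c*i-s*j,y+s*i+c*j,z0+k] for i in(-L/2,L/2) for j in(-W/2,W/2) for k in (0,h)]
S=4
def ras(h):
    m=np.zeros((480*S,640*S),np.uint8); cv2.fillConvexPoly(m,np.round(np.array(h)*S).astype(np.int32),1); return m
def hullof(p,P): return cv2.convexHull(np.array([proj(p,q) for q in P],np.float32)).reshape(-1,2)
def grow(h): # pixel-centre hull -> half pixel grown
    return cv2.convexHull(np.concatenate([h+np.array(d) for d in((-.5,-.5),(.5,-.5),(-.5,.5),(.5,.5))]).astype(np.float32)).reshape(-1,2)
def fitclip(ps,hs,x,y):
    ms=[ras(grow(h)) for h in hs]
    def cost(v):
        tot=0
        for p,m in zip(ps,ms):
            P=box(.056,.032,.036,v[0],v[1],v[2])+box(.045,.018,.049,v[0],v[1],v[2])
            q=ras(hullof(p,P)); tot+=(m&q).sum()/(m|q).sum()
        return -tot/len(ps)
    best=None
    for a in np.arange(0,np.pi,np.pi/8):
        s=np.array([[x,y,a],[x+.012,y,a],[x,y+.012,a],[x,y,a+.3]])
        r=minimize(cost,[x,y,a],method="Nelder-Mead",options=dict(initial_simplex=s,maxfev=90,xatol=2e-4,fatol=1e-4))
        if best is None or r.fun<best.fun: best=r
    return best
E
python3 - <<'E'
from fit import *
t=bot.grab_frame("top"); s=bot.grab_frame("side")
np.save("shots.npy",[t,s],allow_pickle=True)
C={"red":([128,266],[316,388],.497,.366),"yellow":([431,296],[374,189],.422,-.265),"green":([490,240],[335,161],.534,-.392),"blue":([187,203],[257,328],.624,.24)}
for k,(a,b,x,y) in C.items():
    h=[mask(t,k,a,24),mask(s,k,b,28)]
    bt=[bot.mark_of("clip_"+k,q) for q in(t,s)]
    f=[min((m["at"] for m in L),key=lambda u:np.hypot(*(np.array(u)-c))) for L,c in zip(bt,(a,b))]
    T,e=tri(t,f[0],s,f[1])
    # height of top: from silhouettes' hull centres
    G,e2=tri(t,h[0].min(0)/2+h[0].max(0)/2,s,h[1].min(0)/2+h[1].max(0)/2)
    r=fitclip([t,s],h,x,y)
    rt=fitclip([t],h[:1],x,y); rs=fitclip([s],h[1:],x,y)
    print(k,"mark",T.round(3),round(e,4),"mid",G.round(3),"fit",r.x.round(3),round(-r.fun,3),"top",rt.x.round(3),"side",rs.x.round(3))
I={"red":([269,238],[305,273]),"yellow":([315,206],[286,243]),"green":([304,247],[321,251]),"blue":([282,198],[270,263])}
for k,(a,b) in I.items():
    h=[mask(t,k,a,32),mask(s,k,b,38)]; 
    cs=[]
    for q in h:
        M=cv2.moments(q.astype(np.float32)); cs.append([M['m10']/M['m00'],M['m01']/M['m00']])
    X,e=tri(t,cs[0],s,cs[1])
    W=[np.array([atz(p,u,.012)[:2] for u in q]).astype(np.float32) for p,q in((t,h[0]),(s,h[1]))]
    print(k,X.round(4),round(e,4),[cv2.minAreaRect(w*1000) for w in W])
im=t["frame"]; cr=np.hstack([cv2.resize(im[y-22:y+22,x-22:x+22],(260,260),interpolation=cv2.INTER_CUBIC) for x,y in((490,240),(415,162),(187,203))])
cv2.imwrite("pics/crop.png",cr[:,:,::-1]); print(bot.observe()["clock"])
E
```

```text
red mark [ 0.5    0.365 -0.   ] 0.0056 mid [0.495 0.367 0.018] fit [0.495 0.365 1.9  ] 0.873 top [ 0.495  0.367 -1.253] side [0.496 0.364 1.903]
yellow mark [ 0.422 -0.251  0.016] 0.0026 mid [ 0.423 -0.258  0.021] fit [ 0.424 -0.258  1.084] 0.827 top [ 0.424 -0.257  1.066] side [ 0.424 -0.262  1.116]
green mark [ 0.533 -0.37   0.022] 0.0083 mid [ 0.544 -0.4    0.015] fit [ 0.538 -0.392  1.187] 0.434 top [ 0.547 -0.395  1.681] side [ 0.538 -0.392  1.195]
blue mark [ 0.626  0.241 -0.004] 0.0069 mid [0.625 0.246 0.024] fit [0.625 0.246 3.469] 0.871 top [0.625 0.246 0.334] side [0.626 0.243 0.3  ]
red [0.5557 0.072  0.0147] 0.0013 [((556.031982421875, 71.97675323486328), (55.94032669067383, 80.81055450439453), 72.89215087890625), ((557.1148681640625, 68.19922637939453), (57.19475173950195, 83.2880859375), 73.21931457519531)]
yellow [ 0.616  -0.0247  0.0134] 0.0008 [((616.263427734375, -24.695446014404297), (53.61613082885742, 80.10224151611328), 74.14617919921875), ((617.2134399414062, -27.628894805908203), (63.02264404296875, 87.50654602050781), 73.5263671875)]Traceback (most recent call last):
  File "<stdin>", line 17, in <module>
  File "fit.py", line 10, in mask
    return cv2.convexHull(np.argwhere(m)[:,::-1].astype(np.int32)).reshape(-1,2)
           ^^^^^^^^^^^^^^^^^^^^^^^^^^^^^^^^^^^^^^^^^^^^^^^^^^^^^^^^^^^^^^^
AttributeError: 'NoneType' object has no attribute 'reshape'
```

```bash
python3 - <<'E'
import re
s=open('fit.py').read().replace('"green":(65,)','"green":(68,)').replace('(d<14)','(d<(16 if col=="green" else 14))').replace('hsv[...,1]>125','hsv[...,1]>(105 if col=="green" else 125)')
open('fit.py','w').write(s)
from fit import *
t,s=np.load("shots.npy",allow_pickle=True)
for p,u in((t,(490,240)),(t,(304,247)),(s,(335,161)),(s,(321,251))):
    q=cv2.cvtColor(p["frame"],cv2.COLOR_RGB2HSV)[u[1]-8:u[1]+8,u[0]-8:u[0]+8].reshape(-1,3)
    g=q[q[:,1]>105]; print(len(g),np.percentile(g,[10,50,90],axis=0).tolist())
im=t["frame"]; cr=np.hstack([cv2.resize(im[y-22:y+22,x-22:x+22],(260,260),interpolation=cv2.INTER_CUBIC) for x,y in((490,240),(415,162),(187,203))])
cv2.imwrite("pics/crop.png",cr[:,:,::-1]); print(bot.observe()["clock"])
E
```

```text
133 [[68.0, 111.0, 75.0], [68.0, 117.0, 93.0], [69.0, 123.0, 136.8]]
256 [[67.0, 108.0, 154.0], [67.0, 109.0, 155.0], [67.0, 110.0, 156.0]]
183 [[67.0, 122.2, 78.0], [68.0, 164.0, 83.0], [69.0, 174.0, 126.20000000000005]]
248 [[67.0, 169.0, 119.4], [68.0, 172.0, 156.0], [68.0, 173.0, 157.0]]
1.6
```

View pics/crop.png

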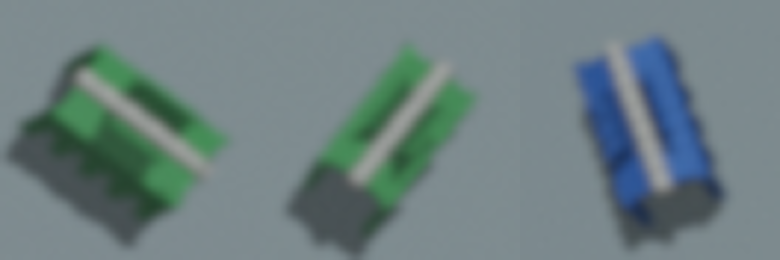

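The top view has two green clips, at (490,240) and (415,162). The robot's right is −y (image right), so the one at (490,240), y≈−0.39, is the one meant. The black clip at (195,253) and both guards stay where they are.

```bash
sed -i 's/105 if col/85 if col/;s/(16 if/(8 if/' fit.py; cat > inv.py <<'E'
from fit import *
t,s=np.load("shots.npy",allow_pickle=True)
h=[mask(t,"green",[490,240],22),mask(s,"green",[335,161],24)]
for ps,hh in(([t,s],h),([t],h[:1]),([s],h[1:])):
    r=fitclip(ps,hh,.534,-.392); print("green",r.x.round(3),round(-r.fun,3))
I={"red":([269,238],[305,273]),"yellow":([315,206],[286,243]),"green":([304,247],[321,251]),"blue":([282,198],[270,263])}
for k,(a,b) in I.items():
    h=[mask(t,k,a,32),mask(s,k,b,38)]; cs=[]
    for q in h:
        M=cv2.moments(q.astype(np.float32)); cs.append([M['m10']/M['m00'],M['m01']/M['m00']])
    X,e=tri(t,cs[0],s,cs[1])
    W=np.array([atz(t,u,.013)[:2] for u in h[0]]).astype(np.float32)
    print(k,X.round(4),round(e,4),[np.round(v,1) for v in cv2.minAreaRect(W*1000)])
E
python3 inv.py
```

```text
green [ 0.538 -0.388  0.932] 0.868
green [ 0.538 -0.388  0.864] 0.892
green [ 0.537 -0.39   0.986] 0.856
red [0.5557 0.072  0.0147] 0.0013 [array([555.9,  71.9]), array([55.9, 80.7]), np.float64(72.9)]
yellow [ 0.616  -0.0247  0.0134] 0.0008 [array([616. , -24.7]), array([53.6, 80. ]), np.float64(74.1)]
green [ 5.337e-01 -4.000e-04  1.370e-02] 0.0005 [array([ 5.341e+02, -3.000e-01]), array([56.3, 80.8]), np.float64(73.1)]
blue [0.6379 0.0475 0.0145] 0.0012 [array([638.2,  47.4]), array([55.3, 81. ]), np.float64(73.1)]
```

```bash
cat > plan.py <<'E'
import sys
from h import *
def plan(x,y,z,yaw):
    o=bot.observe(); P=o["position"]; w=o["tool_rot"]
    d=(yaw-w[2]+np.pi)%(2*np.pi)-np.pi
    Rm=R.from_euler("xyz",[np.pi,0,yaw]).as_matrix()
    print("rot",w.round(3),"pos",P.round(4),"t",round(o["clock"],2),"grip",round(o["grip_width"],4),"| turn rz",round(-d,3),"then shift cm",(Rm.T@(np.array([x,y,z])-P)*100).round(2))
plan(*map(float,sys.argv[1:]))
E
python3 plan.py .495 .3655 .26 1.9
```

```text
rot [-3.142  0.     2.803] pos [0.2077 0.5895 0.4047] t 1.6 grip 0.0857 | turn rz 0.903 then shift cm [-30.48  19.94  14.47]
```

Emit:
arm_command:
  deltas:
    - [[0, 0, 0], [0, 0, 0.1], 8.5]
    - [[0, 0, 0], [0, 0, 0.1], 8.5]
    - [[0, 0, 0], [0, 0, 0.1], 8.5]
    - [[0, 0, 0], [0, 0, 0.1], 8.5]
    - [[0, 0, 0], [0, 0, 0.1], 8.5]
    - [[0, 0, 0], [0, 0, 0.1], 8.5]
    - [[0, 0, 0], [0, 0, 0.1], 8.5]
    - [[0, 0, 0], [0, 0, 0.1], 8.5]
    - [[0, 0, 0], [0, 0, 0.1], 8.5]
    - [[-3.05, 2, 0], [0, 0, 0], 7]
    - [[-3.05, 2, 0], [0, 0, 0], 7]
    - [[-3.05, 2, 0], [0, 0, 0], 7]
    - [[-3.05, 2, 0], [0, 0, 0], 7]
    - [[-3.05, 2, 0], [0, 0, 0], 7]
    - [[-3.05, 2, 0], [0, 0, 0], 7]
    - [[-3.05, 2, 0], [0, 0, 0], 7]
    - [[-3.05, 2, 0], [0, 0, 0], 7]
    - [[-3.05, 2, 0], [0, 0, 0], 7]
    - [[-3.05, 2, 0], [0, 0, 0], 7]
  newtons: 30

```text
clock: 3.5
position: [0.4973, 0.3653, 0.4048]
tool_rot: [3.141, -0.0, 1.903]
force: [1.0, 0.5, -0.8]
grip_width: 0.0698
finger_force: 0.0
```

```bash
python3 plan.py .495 .3655 .183 1.9; python3 -c "
from h import *;print(bot.observe()['qpos'].round(2))"
```

```text
rot [ 3.141 -0.     1.903] pos [0.4973 0.3653 0.4048] t 3.5 grip 0.0698 | turn rz 0.003 then shift cm [ 0.09 -0.21 22.18]
[-0.89  0.52  0.23  1.63 -0.14  1.01 -0.28]
```

Emit:
arm_command:
  deltas:
    - [[0.1, -0.2, 3], [0, 0, 0], 7]
    - [[0, 0, 3], [0, 0, 0], 7]
    - [[0, 0, 3], [0, 0, 0], 7]
    - [[0, 0, 3], [0, 0, 0], 7]
    - [[0, 0, 3], [0, 0, 0], 7]
    - [[0, 0, 2.5], [0, 0, 0], 7]
    - [[0, 0, 2], [0, 0, 0], 7]
    - [[0, 0, 1.5], [0, 0, 0], 7]
    - [[0, 0, 1.2], [0, 0, 0], 7]
    - [[0, 0, 0], [0, 0, 0], 7]
    - [[0, 0, 0], [0, 0, 0], 2.5]
    - [[0, 0, 0], [0, 0, 0], 2.5]
    - [[0, 0, 0], [0, 0, 0], 2.5]
    - [[0, 0, 0], [0, 0, 0], 2.5]
    - [[0, 0, 0], [0, 0, 0], 2.5]
    - [[0, 0, 0], [0, 0, 0], 2.5]
    - [[0, 0, 0], [0, 0, 0], 2.5]
    - [[0, 0, 0], [0, 0, 0], 2.5]
  newtons: 30

```text
clock: 5.3
position: [0.4943, 0.3668, 0.1837]
tool_rot: [3.14, -0.001, 1.903]
force: [-1.0, -0.5, 6.2]
grip_width: 0.0316
finger_force: 29.7
```

```bash
python3 plan.py .5557 .072 .283 2.851;  python3 -c "
from h import *;p=bot.grab_frame('side');save(p,'pics/side1.png');im=p['frame'][320:450,240:400];cv2.imwrite('pics/c1.png',cv2.resize(im,None,fx=4,fy=4)[:,:,::-1])"
```

```text
rot [ 3.140e+00 -1.000e-03  1.903e+00] pos [0.4943 0.3668 0.1837] t 5.3 grip 0.0316 | turn rz -0.948 then shift cm [-14.33 -26.49  -9.93]
```

View pics/c1.png

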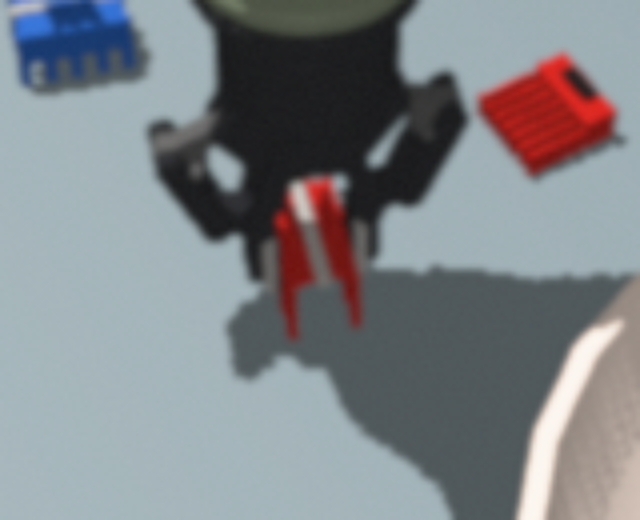

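Emit:
arm_command:
  deltas:
    - [[0, 0, -1], [0, 0, 0], 2.5]
    - [[0, 0, -2], [0, 0, 0], 2.5]
    - [[0, 0, -3], [0, 0, 0], 2.5]
    - [[0, 0, -3], [0, 0, 0], 2.5]
    - [[0, 0, -1], [0, 0, 0], 2.5]
    - [[0, 0, 0], [0, 0, -0.095], 2.5]
    - [[0, 0, 0], [0, 0, -0.095], 2.5]
    - [[0, 0, 0], [0, 0, -0.095], 2.5]
    - [[0, 0, 0], [0, 0, -0.095], 2.5]
    - [[0, 0, 0], [0, 0, -0.095], 2.5]
    - [[0, 0, 0], [0, 0, -0.095], 2.5]
    - [[0, 0, 0], [0, 0, -0.095], 2.5]
    - [[0, 0, 0], [0, 0, -0.095], 2.5]
    - [[0, 0, 0], [0, 0, -0.095], 2.5]
    - [[0, 0, 0], [0, 0, -0.095], 2.5]

```text
clock: 6.85
position: [0.494, 0.3665, 0.283]
tool_rot: [-3.142, 0.0, 2.857]
force: [-0.0, 0.1, -0.3]
grip_width: 0.0312
finger_force: 29.7
```

Emit:
arm_command:
  deltas:
    - [[-0.8, -1.5, 0], [0, 0, 0], 2.5]
    - [[-1.5, -2.75, 0], [0, 0, 0], 2.5]
    - [[-1.5, -2.75, 0], [0, 0, 0], 2.5]
    - [[-1.5, -2.75, 0], [0, 0, 0], 2.5]
    - [[-1.5, -2.75, 0], [0, 0, 0], 2.5]
    - [[-1.5, -2.75, 0], [0, 0, 0], 2.5]
    - [[-1.5, -2.75, 0], [0, 0, 0], 2.5]
    - [[-1.5, -2.75, 0], [0, 0, 0], 2.5]
    - [[-1.5, -2.75, 0], [0, 0, 0], 2.5]
    - [[-1.5, -2.75, 0], [0, 0, 0], 2.5]
    - [[0, -0.25, 0], [0, 0, 0], 2.5]
    - [[0, 0, 0], [0, 0, 0], 2.5]
    - [[0, 0, 0], [0, 0, 0], 2.5]

```text
clock: 8.15
position: [0.5554, 0.0723, 0.2829]
tool_rot: [3.141, -0.0, 2.852]
force: [-0.3, -0.1, -0.0]
grip_width: 0.0317
finger_force: 29.7
```

```bash
python3 plan.py .5557 .072 .192 2.851;  python3 -c "
from h import *;p=bot.grab_frame('side');save(p,'pics/side2.png');im=p['frame'][180:320,200:380];cv2.imwrite('pics/c2.png',cv2.resize(im,None,fx=4,fy=4)[:,:,::-1])"
```

```text
rot [ 3.141 -0.     2.852] pos [0.5554 0.0723 0.2829] t 8.15 grip 0.0317 | turn rz 0.001 then shift cm [-0.04 -0.02  9.09]
```

View pics/c2.png

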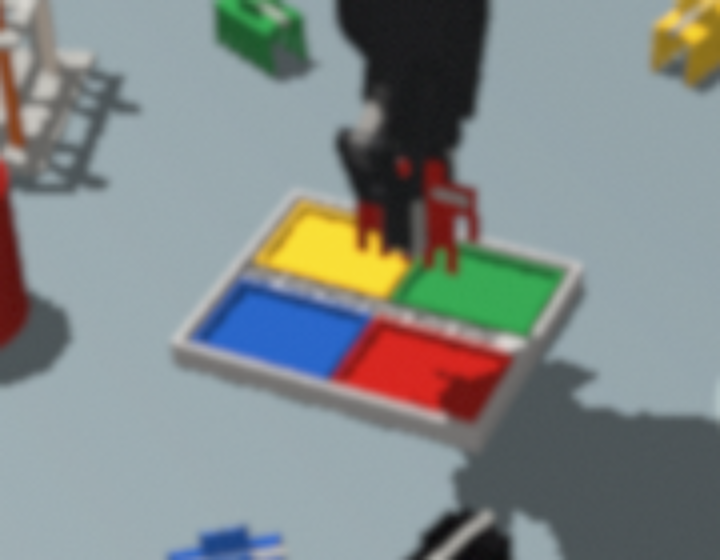

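Emit:
arm_command:
  deltas:
    - [[0, 0, 2], [0, 0, 0], 2.5]
    - [[0, 0, 2.5], [0, 0, 0], 2.5]
    - [[0, 0, 2], [0, 0, 0], 2.5]
    - [[0, 0, 1], [0, 0, 0], 2.5]
    - [[0, 0, 0.6], [0, 0, 0], 2.5]
    - [[0, 0, 0.5], [0, 0, 0], 2.5]
    - [[0, 0, 0.3], [0, 0, 0], 2.5]
    - [[0, 0, 0.15], [0, 0, 0], 2.5]
    - [[0, 0, 0], [0, 0, 0], 2.5]
    - [[0, 0, 0], [0, 0, 0], 2.5]

```text
clock: 9.2
position: [0.5557, 0.0718, 0.1925]
tool_rot: [3.141, 0.0, 2.853]
force: [-0.5, -0.0, 0.5]
grip_width: 0.0315
finger_force: 29.7
```

Emit:
arm_command:
  deltas:
    - [[0, 0, 0], [0, 0, 0], 3.6]
    - [[0, 0, 0], [0, 0, 0], 4]
    - [[0, 0, 0], [0, 0, 0], 4.8]
    - [[0, 0, 0], [0, 0, 0], 4.8]
    - [[0, 0, 0], [0, 0, 0], 4.8]
    - [[0, 0, -1], [0, 0, 0], 4.8]
    - [[0, 0, -2], [0, 0, 0], 4.8]
    - [[0, 0, -3], [0, 0, 0], 4.8]
    - [[0, 0, -3], [0, 0, 0], 4.8]
    - [[0, 0, -1], [0, 0, 0], 7]
    - [[0, 0, 0], [0, 0, 0], 7]

```text
clock: 10.3
position: [0.5559, 0.0718, 0.2941]
tool_rot: [3.14, 0.003, 2.853]
force: [0.3, 0.3, -0.8]
grip_width: 0.0703
finger_force: 0.0
```

```bash
python3 plan.py .625 .245 .183 3.467
```

```text
rot [3.140e+00 3.000e-03 2.853e+00] pos [0.5559 0.0718 0.2941] t 10.3 grip 0.0703 | turn rz -0.614 then shift cm [-12.08  14.2   11.11]
```

Emit:
arm_command:
  deltas:
    - [[0, 0, 0], [0, 0, -0.102], 7]
    - [[0, 0, 0], [0, 0, -0.102], 7]
    - [[0, 0, 0], [0, 0, -0.102], 7]
    - [[0, 0, 0], [0, 0, -0.102], 7]
    - [[0, 0, 0], [0, 0, -0.102], 7]
    - [[0, 0, 0], [0, 0, -0.102], 7]
    - [[-2, 2.37, 0], [0, 0, 0], 7]
    - [[-2, 2.37, 0], [0, 0, 0], 7]
    - [[-2, 2.37, 0], [0, 0, 0], 7]
    - [[-2, 2.37, 0], [0, 0, 0], 7]
    - [[-2, 2.37, 0], [0, 0, 0], 7]
    - [[-2, 2.37, 0], [0, 0, 0], 7]
    - [[0, 0, 0], [0, 0, 0], 7]
    - [[0, 0, 0], [0, 0, 0], 7]

```text
clock: 11.7
position: [0.6238, 0.2452, 0.2907]
tool_rot: [-3.141, -0.002, -2.817]
force: [-0.4, -0.9, -0.5]
grip_width: 0.0699
finger_force: 0.0
```

```bash
python3 plan.py .625 .245 .183 3.467;  python3 - <<'E'
from h import *
a=bot.grab_frame('side')["frame"][180:320,200:380];b=bot.grab_frame('top')["frame"][160:300,160:340]
cv2.imwrite('pics/c3.png',cv2.resize(np.hstack([a,b]),None,fx=2.2,fy=2.2)[:,:,::-1])
E
```

```text
rot [-3.141e+00 -2.000e-03 -2.817e+00] pos [0.6238 0.2452 0.2907] t 11.7 grip 0.0699 | turn rz -0.001 then shift cm [-0.11 -0.06 10.77]
```

View pics/c3.png

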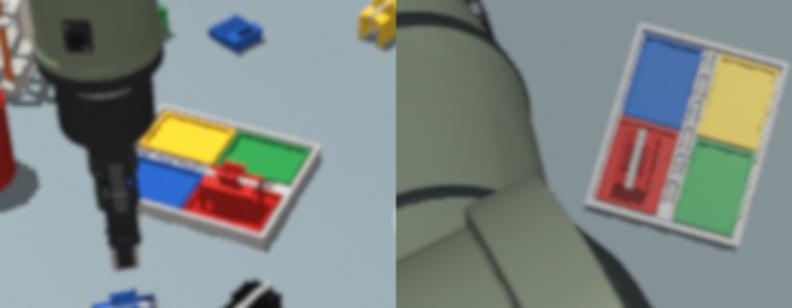

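The red clip stands centred and upright in the red insert (side crop around (235,190), top crop around (635,165)). Next is blue.

Emit:
arm_command:
  deltas:
    - [[-0.1, 0, 2], [0, 0, 0], 7]
    - [[0, 0, 3], [0, 0, 0], 7]
    - [[0, 0, 2.5], [0, 0, 0], 7]
    - [[0, 0, 1.8], [0, 0, 0], 7]
    - [[0, 0, 1], [0, 0, 0], 7]
    - [[0, 0, 0.5], [0, 0, 0], 7]
    - [[0, 0, 0], [0, 0, 0], 7]
    - [[0, 0, 0], [0, 0, 0], 2.5]
    - [[0, 0, 0], [0, 0, 0], 2.5]
    - [[0, 0, 0], [0, 0, 0], 2.5]
    - [[0, 0, 0], [0, 0, 0], 2.5]
    - [[0, 0, 0], [0, 0, 0], 2.5]
    - [[0, 0, 0], [0, 0, 0], 2.5]
    - [[0, 0, 0], [0, 0, 0], 2.5]
    - [[0, 0, 0], [0, 0, 0], 2.5]

```text
clock: 13.3
position: [0.6254, 0.2452, 0.1851]
tool_rot: [3.142, 0.001, -2.818]
force: [-0.9, -0.6, 6.8]
grip_width: 0.0314
finger_force: 30.2
```

```bash
python3 plan.py .638 .0475 .283 2.851
```

```text
rot [ 3.142e+00  1.000e-03 -2.818e+00] pos [0.6254 0.2452 0.1851] t 13.3 grip 0.0314 | turn rz 0.614 then shift cm [ -6.87 -18.58  -9.79]
```

Emit:
arm_command:
  deltas:
    - [[0, 0, -1], [0, 0, 0], 2.5]
    - [[0, 0, -2], [0, 0, 0], 2.5]
    - [[0, 0, -3], [0, 0, 0], 2.5]
    - [[0, 0, -3], [0, 0, 0], 2.5]
    - [[0, 0, -1], [0, 0, 0], 2.5]
    - [[0, 0, 0], [0, 0, 0.102], 2.5]
    - [[0, 0, 0], [0, 0, 0.102], 2.5]
    - [[0, 0, 0], [0, 0, 0.102], 2.5]
    - [[0, 0, 0], [0, 0, 0.102], 2.5]
    - [[0, 0, 0], [0, 0, 0.102], 2.5]
    - [[0, 0, 0], [0, 0, 0.104], 2.5]
    - [[-0.85, -2.32, 0], [0, 0, 0], 2.5]
    - [[-0.86, -2.32, 0], [0, 0, 0], 2.5]
    - [[-0.86, -2.32, 0], [0, 0, 0], 2.5]
    - [[-0.86, -2.32, 0], [0, 0, 0], 2.5]
    - [[-0.86, -2.32, 0], [0, 0, 0], 2.5]
    - [[-0.86, -2.32, 0], [0, 0, 0], 2.5]
    - [[-0.86, -2.32, 0], [0, 0, 0], 2.5]
    - [[-0.86, -2.32, 0], [0, 0, 0], 2.5]
    - [[0, 0, 0], [0, 0, 0], 2.5]

```text
clock: 15.3
position: [0.6379, 0.0435, 0.2844]
tool_rot: [-3.14, 0.001, 2.846]
force: [-0.0, -0.3, 0.7]
grip_width: 0.0317
finger_force: 29.7
```

```bash
python3 plan.py .638 .0475 .193 2.851
```

```text
rot [-3.140e+00  1.000e-03  2.846e+00] pos [0.6379 0.0435 0.2844] t 15.3 grip 0.0317 | turn rz -0.005 then shift cm [0.1  0.38 9.14]
```

Emit:
arm_command:
  deltas:
    - [[0, 0, 0], [0, 0, 0], 2.5]
    - [[0, 0, 0], [0, 0, 0], 2.5]
    - [[0, 0, 0], [0, 0, 0], 2.5]

```text
clock: 15.6
position: [0.6377, 0.0486, 0.2842]
tool_rot: [3.141, -0.0, 2.852]
force: [0.1, -0.5, 0.4]
grip_width: 0.0313
finger_force: 29.7
```

```bash
python3 plan.py .638 .0475 .193 2.851
```

```text
rot [ 3.141 -0.     2.852] pos [0.6377 0.0486 0.2842] t 15.6 grip 0.0313 | turn rz 0.001 then shift cm [-0.06 -0.1   9.12]
```

Settled about 1 mm off. I'll lower it.

Emit:
arm_command:
  deltas:
    - [[0, -0.05, 2], [0, 0, 0], 2.5]
    - [[0, 0, 2.5], [0, 0, 0], 2.5]
    - [[0, 0, 2], [0, 0, 0], 2.5]
    - [[0, 0, 1], [0, 0, 0], 2.5]
    - [[0, 0, 0.7], [0, 0, 0], 2.5]
    - [[0, 0, 0.5], [0, 0, 0], 2.5]
    - [[0, 0, 0.3], [0, 0, 0], 2.5]
    - [[0, 0, 0.1], [0, 0, 0], 2.5]
    - [[0, 0, 0], [0, 0, 0], 2.5]
    - [[0, 0, 0], [0, 0, 0], 2.5]

```text
clock: 16.6
position: [0.6378, 0.0471, 0.1936]
tool_rot: [3.141, 0.001, 2.851]
force: [-0.8, -1.0, -0.6]
grip_width: 0.0314
finger_force: 29.7
```

Emit:
arm_command:
  deltas:
    - [[0, 0, 0], [0, 0, 0], 3.6]
    - [[0, 0, 0], [0, 0, 0], 4]
    - [[0, 0, 0], [0, 0, 0], 4.8]
    - [[0, 0, 0], [0, 0, 0], 4.8]
    - [[0, 0, 0], [0, 0, 0], 4.8]
    - [[0, 0, -1], [0, 0, 0], 4.8]
    - [[0, 0, -2], [0, 0, 0], 4.8]
    - [[0, 0, -3], [0, 0, 0], 4.8]
    - [[0, 0, -3], [0, 0, 0], 4.8]
    - [[0, 0, -1], [0, 0, 0], 7]
    - [[0, 0, 0], [0, 0, 0], 7]
    - [[0, 0, 0], [0, 0, 0], 7]

```text
clock: 17.8
position: [0.6374, 0.0471, 0.2928]
tool_rot: [-3.141, -0.0, 2.851]
force: [0.1, 0.4, -0.0]
grip_width: 0.0701
finger_force: 0.0
```

```bash
python3 plan.py .424 -.258 .183 1.08
```

```text
rot [-3.141 -0.     2.851] pos [0.6374 0.0471 0.2928] t 17.8 grip 0.0701 | turn rz 1.771 then shift cm [-36.97  -4.44  10.98]
```

Emit:
arm_command:
  deltas:
    - [[0, 0, 0], [0, 0, 0.126], 7]
    - [[0, 0, 0], [0, 0, 0.126], 7]
    - [[0, 0, 0], [0, 0, 0.126], 7]
    - [[0, 0, 0], [0, 0, 0.126], 7]
    - [[0, 0, 0], [0, 0, 0.126], 7]
    - [[0, 0, 0], [0, 0, 0.126], 7]
    - [[0, 0, 0], [0, 0, 0.126], 7]
    - [[0, 0, 0], [0, 0, 0.126], 7]
    - [[0, 0, 0], [0, 0, 0.126], 7]
    - [[0, 0, 0], [0, 0, 0.126], 7]
    - [[0, 0, 0], [0, 0, 0.126], 7]
    - [[0, 0, 0], [0, 0, 0.126], 7]
    - [[0, 0, 0], [0, 0, 0.126], 7]
    - [[0, 0, 0], [0, 0, 0.132], 7]

```text
clock: 19.2
position: [0.6373, 0.0471, 0.2918]
tool_rot: [-3.14, 0.002, 1.076]
force: [1.3, -0.4, -0.5]
grip_width: 0.0698
finger_force: 0.0
```

Emit:
arm_command:
  deltas:
    - [[-1.5, -0.2, 0], [0, 0, 0], 7]
    - [[-3, -0.36, 0], [0, 0, 0], 7]
    - [[-3, -0.36, 0], [0, 0, 0], 7]
    - [[-3, -0.36, 0], [0, 0, 0], 7]
    - [[-3, -0.36, 0], [0, 0, 0], 7]
    - [[-3, -0.36, 0], [0, 0, 0], 7]
    - [[-3, -0.36, 0], [0, 0, 0], 7]
    - [[-3, -0.36, 0], [0, 0, 0], 7]
    - [[-3, -0.36, 0], [0, 0, 0], 7]
    - [[-3, -0.36, 0], [0, 0, 0], 7]
    - [[-3, -0.36, 0], [0, 0, 0], 7]
    - [[-3, -0.36, 0], [0, 0, 0], 7]
    - [[-2.5, -0.3, 0], [0, 0, 0], 7]
    - [[0, 0, 0], [0, 0, 0], 7]
    - [[0, 0, 0], [0, 0, 0], 7]
    - [[0, 0, 0], [0, 0, 0], 7]

```text
clock: 20.8
position: [0.4242, -0.2578, 0.2928]
tool_rot: [-3.141, -0.0, 1.083]
force: [0.0, 0.2, 0.4]
grip_width: 0.07
finger_force: 0.0
```

```bash
python3 plan.py .424 -.258 .183 1.08;  python3 - <<'E'
from h import *
a=bot.grab_frame('side')["frame"][130:310,220:440];b=bot.grab_frame('top')["frame"][160:340,280:460]
cv2.imwrite('pics/c4.png',cv2.resize(np.hstack([a,b]),None,fx=2,fy=2)[:,:,::-1])
E
```

```text
rot [-3.141 -0.     1.083] pos [ 0.4242 -0.2578  0.2928] t 20.8 grip 0.07 | turn rz 0.003 then shift cm [-3.000e-02 -1.000e-02  1.098e+01]
```

View pics/c4.png

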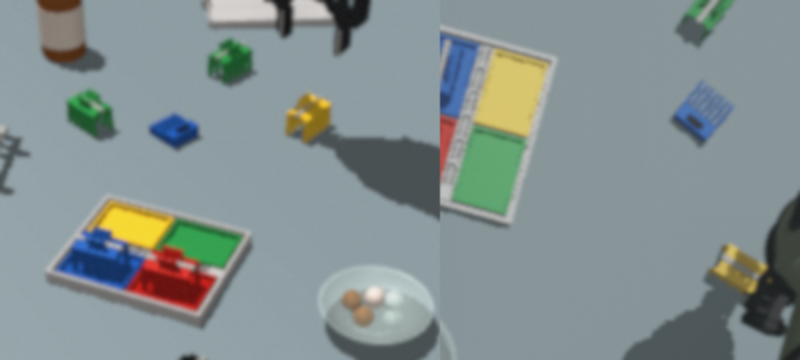

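Blue and red both stand in their inserts, at about (98,255) and (172,278) in the crop. Next is yellow.

Emit:
arm_command:
  deltas:
    - [[0, 0, 2], [0, 0, 0], 7]
    - [[0, 0, 3], [0, 0, 0], 7]
    - [[0, 0, 2.5], [0, 0, 0], 7]
    - [[0, 0, 1.9], [0, 0, 0], 7]
    - [[0, 0, 1], [0, 0, 0], 7]
    - [[0, 0, 0.5], [0, 0, 0], 7]
    - [[0, 0, 0], [0, 0, 0], 7]
    - [[0, 0, 0], [0, 0, 0], 2.5]
    - [[0, 0, 0], [0, 0, 0], 2.5]
    - [[0, 0, 0], [0, 0, 0], 2.5]
    - [[0, 0, 0], [0, 0, 0], 2.5]
    - [[0, 0, 0], [0, 0, 0], 2.5]
    - [[0, 0, 0], [0, 0, 0], 2.5]
    - [[0, 0, 0], [0, 0, 0], 2.5]
    - [[0, 0, 0], [0, 0, 0], 2.5]

```text
clock: 22.4
position: [0.4244, -0.2584, 0.185]
tool_rot: [3.14, -0.0, 1.081]
force: [-1.0, 1.2, 10.6]
grip_width: 0.0325
finger_force: 27.8
```

Emit:
arm_command:
  deltas:
    - [[0, 0, -1], [0, 0, 0], 2.5]
    - [[0, 0, -2], [0, 0, 0], 2.5]
    - [[0, 0, -3], [0, 0, 0], 2.5]
    - [[0, 0, -3], [0, 0, 0], 2.5]
    - [[0, 0, -1], [0, 0, 0], 2.5]
    - [[0, 0, 0], [0, 0, 0], 2.5]

```text
clock: 23.0
position: [0.4244, -0.2584, 0.2858]
tool_rot: [3.139, -0.0, 1.081]
force: [-0.6, -0.2, -1.6]
grip_width: 0.0324
finger_force: 29.0
```

```bash
python3 plan.py .616 -.0247 .283 2.851
```

```text
rot [ 3.139 -0.     1.081] pos [ 0.4244 -0.2584  0.2858] t 23.0 grip 0.0324 | turn rz -1.77 then shift cm [-11.66  27.88   0.28]
```

Emit:
arm_command:
  deltas:
    - [[0, 0, 0], [0, 0, -0.126], 2.5]
    - [[0, 0, 0], [0, 0, -0.126], 2.5]
    - [[0, 0, 0], [0, 0, -0.126], 2.5]
    - [[0, 0, 0], [0, 0, -0.126], 2.5]
    - [[0, 0, 0], [0, 0, -0.126], 2.5]
    - [[0, 0, 0], [0, 0, -0.126], 2.5]
    - [[0, 0, 0], [0, 0, -0.126], 2.5]
    - [[0, 0, 0], [0, 0, -0.126], 2.5]
    - [[0, 0, 0], [0, 0, -0.126], 2.5]
    - [[0, 0, 0], [0, 0, -0.126], 2.5]
    - [[0, 0, 0], [0, 0, -0.126], 2.5]
    - [[0, 0, 0], [0, 0, -0.126], 2.5]
    - [[0, 0, 0], [0, 0, -0.126], 2.5]
    - [[0, 0, 0], [0, 0, -0.132], 2.5]

```text
clock: 24.4
position: [0.4239, -0.2581, 0.2832]
tool_rot: [3.141, -0.001, 2.856]
force: [-0.3, -1.1, -0.1]
grip_width: 0.0324
finger_force: 29.0
```

Emit:
arm_command:
  deltas:
    - [[-0.6, 1.4, 0], [0, 0, 0], 2.5]
    - [[-1.05, 2.5, 0], [0, 0, 0], 2.5]
    - [[-1.05, 2.5, 0], [0, 0, 0], 2.5]
    - [[-1.05, 2.5, 0], [0, 0, 0], 2.5]
    - [[-1.05, 2.5, 0], [0, 0, 0], 2.5]
    - [[-1.05, 2.5, 0], [0, 0, 0], 2.5]
    - [[-1.05, 2.5, 0], [0, 0, 0], 2.5]
    - [[-1.05, 2.5, 0], [0, 0, 0], 2.5]
    - [[-1.05, 2.5, 0], [0, 0, 0], 2.5]
    - [[-1.05, 2.5, 0], [0, 0, 0], 2.5]
    - [[-1.05, 2.5, 0], [0, 0, 0], 2.5]
    - [[-0.56, 1.48, 0], [0, 0, 0], 2.5]
    - [[0, 0, 0], [0, 0, 0], 2.5]
    - [[0, 0, 0], [0, 0, 0], 2.5]
    - [[0, 0, 0], [0, 0, 0], 2.5]

```text
clock: 25.9
position: [0.6152, -0.0258, 0.2839]
tool_rot: [-3.141, -0.001, 2.85]
force: [-1.0, -0.1, -0.9]
grip_width: 0.0323
finger_force: 29.0
```

```bash
python3 plan.py .616 -.0247 .193 2.851;  python3 - <<'E'
from h import *
a=bot.grab_frame('side')["frame"][190:310,210:380]
cv2.imwrite('pics/c5.png',cv2.resize(a,None,fx=3,fy=3)[:,:,::-1])
E
```

```text
rot [-3.141e+00 -1.000e-03  2.850e+00] pos [ 0.6152 -0.0258  0.2839] t 25.9 grip 0.0323 | turn rz -0.001 then shift cm [-0.04  0.13  9.09]
```

View pics/c5.png

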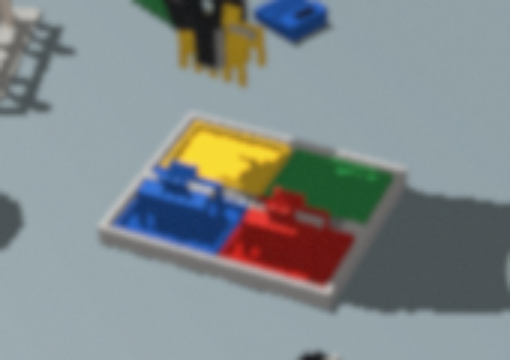

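Emit:
arm_command:
  deltas:
    - [[0, 0.1, 2], [0, 0, 0], 2.5]
    - [[0, 0, 2.5], [0, 0, 0], 2.5]
    - [[0, 0, 2], [0, 0, 0], 2.5]
    - [[0, 0, 1], [0, 0, 0], 2.5]
    - [[0, 0, 0.7], [0, 0, 0], 2.5]
    - [[0, 0, 0.5], [0, 0, 0], 2.5]
    - [[0, 0, 0.3], [0, 0, 0], 2.5]
    - [[0, 0, 0.1], [0, 0, 0], 2.5]
    - [[0, 0, 0], [0, 0, 0], 2.5]
    - [[0, 0, 0], [0, 0, 0], 2.5]

```text
clock: 26.95
position: [0.6162, -0.0237, 0.1936]
tool_rot: [3.141, 0.0, 2.851]
force: [-0.0, 0.1, -0.1]
grip_width: 0.0323
finger_force: 29.0
```

Emit:
arm_command:
  deltas:
    - [[0, 0, 0], [0, 0, 0], 3.6]
    - [[0, 0, 0], [0, 0, 0], 4]
    - [[0, 0, 0], [0, 0, 0], 4.8]
    - [[0, 0, 0], [0, 0, 0], 4.8]
    - [[0, 0, 0], [0, 0, 0], 4.8]
    - [[0, 0, -1], [0, 0, 0], 4.8]
    - [[0, 0, -2], [0, 0, 0], 4.8]
    - [[0, 0, -3], [0, 0, 0], 4.8]
    - [[0, 0, -3], [0, 0, 0], 4.8]
    - [[0, 0, -1], [0, 0, 0], 7]
    - [[0, 0, 0], [0, 0, 0], 7]
    - [[0, 0, 0], [0, 0, 0], 7]

```text
clock: 28.15
position: [0.6158, -0.0238, 0.2928]
tool_rot: [-3.141, -0.0, 2.851]
force: [0.2, 1.0, 0.7]
grip_width: 0.0699
finger_force: 0.0
```

```bash
python3 plan.py .538 -.389 .183 0.91
```

```text
rot [-3.141 -0.     2.851] pos [ 0.6158 -0.0238  0.2928] t 28.15 grip 0.0699 | turn rz 1.941 then shift cm [-33.61  16.27  10.98]
```

Emit:
arm_command:
  deltas:
    - [[0, 0, 0], [0, 0, 0.128], 7]
    - [[0, 0, 0], [0, 0, 0.128], 7]
    - [[0, 0, 0], [0, 0, 0.128], 7]
    - [[0, 0, 0], [0, 0, 0.128], 7]
    - [[0, 0, 0], [0, 0, 0.128], 7]
    - [[0, 0, 0], [0, 0, 0.128], 7]
    - [[0, 0, 0], [0, 0, 0.128], 7]
    - [[0, 0, 0], [0, 0, 0.128], 7]
    - [[0, 0, 0], [0, 0, 0.128], 7]
    - [[0, 0, 0], [0, 0, 0.128], 7]
    - [[0, 0, 0], [0, 0, 0.128], 7]
    - [[0, 0, 0], [0, 0, 0.128], 7]
    - [[0, 0, 0], [0, 0, 0.128], 7]
    - [[0, 0, 0], [0, 0, 0.128], 7]
    - [[0, 0, 0], [0, 0, 0.128], 7]

```text
clock: 29.65
position: [0.6157, -0.0237, 0.2918]
tool_rot: [-3.14, 0.002, 0.925]
force: [0.1, 0.5, -0.4]
grip_width: 0.07
finger_force: 0.0
```

Emit:
arm_command:
  deltas:
    - [[-1.5, 0.69, 0], [0, 0, 0], 7]
    - [[-2.7, 1.24, 0], [0, 0, 0], 7]
    - [[-2.7, 1.24, 0], [0, 0, 0], 7]
    - [[-2.7, 1.24, 0], [0, 0, 0], 7]
    - [[-2.7, 1.24, 0], [0, 0, 0], 7]
    - [[-2.7, 1.24, 0], [0, 0, 0], 7]
    - [[-2.7, 1.24, 0], [0, 0, 0], 7]
    - [[-2.7, 1.24, 0], [0, 0, 0], 7]
    - [[-2.7, 1.24, 0], [0, 0, 0], 7]
    - [[-2.7, 1.24, 0], [0, 0, 0], 7]
    - [[-2.7, 1.24, 0], [0, 0, 0], 7]
    - [[-2.7, 1.24, 0], [0, 0, 0], 7]
    - [[-2.7, 1.24, 0], [0, 0, 0], 7]
    - [[0, 0, 0], [0, 0, 0], 7]
    - [[0, 0, 0], [0, 0, 0], 7]
    - [[0, 0, 0], [0, 0, 0], 7]

```text
clock: 31.25
position: [0.5383, -0.3882, 0.2926]
tool_rot: [-3.14, -0.0, 0.933]
force: [0.2, 1.2, 1.1]
grip_width: 0.0698
finger_force: 0.0
```

```bash
python3 plan.py .538 -.389 .183 0.93
```

```text
rot [-3.14  -0.     0.933] pos [ 0.5383 -0.3882  0.2926] t 31.25 grip 0.0698 | turn rz 0.003 then shift cm [-0.08  0.02 10.96]
```

Emit:
arm_command:
  deltas:
    - [[0, 0, 2], [0, 0, 0], 7]
    - [[0, 0, 3], [0, 0, 0], 7]
    - [[0, 0, 2.5], [0, 0, 0], 7]
    - [[0, 0, 1.9], [0, 0, 0], 7]
    - [[0, 0, 1], [0, 0, 0], 7]
    - [[0, 0, 0.5], [0, 0, 0], 7]
    - [[0, 0, 0], [0, 0, 0], 7]
    - [[0, 0, 0], [0, 0, 0], 2.5]
    - [[0, 0, 0], [0, 0, 0], 2.5]
    - [[0, 0, 0], [0, 0, 0], 2.5]
    - [[0, 0, 0], [0, 0, 0], 2.5]
    - [[0, 0, 0], [0, 0, 0], 2.5]
    - [[0, 0, 0], [0, 0, 0], 2.5]
    - [[0, 0, 0], [0, 0, 0], 2.5]
    - [[0, 0, 0], [0, 0, 0], 2.5]

```text
clock: 32.75
position: [0.5387, -0.3888, 0.1852]
tool_rot: [3.14, -0.0, 0.931]
force: [-0.4, 0.4, 6.5]
grip_width: 0.0317
finger_force: 29.5
```

Emit:
arm_command:
  deltas:
    - [[0, 0, -1], [0, 0, 0], 2.5]
    - [[0, 0, -2], [0, 0, 0], 2.5]
    - [[0, 0, -3], [0, 0, 0], 2.5]
    - [[0, 0, -3], [0, 0, 0], 2.5]
    - [[0, 0, -1], [0, 0, 0], 2.5]
    - [[0, 0, 0], [0, 0, 0], 2.5]

```text
clock: 33.35
position: [0.5388, -0.3889, 0.2863]
tool_rot: [3.139, -0.0, 0.931]
force: [-0.4, -0.1, -1.2]
grip_width: 0.0318
finger_force: 29.7
```

```bash
python3 plan.py .5337 -.0004 .283 2.851;python3 - <<'E'
from h import *
s=bot.grab_frame('side')["frame"];a=s[190:310,210:380];b=s[90:210,260:430]
cv2.imwrite('pics/c6.png',cv2.resize(np.hstack([a,b]),None,fx=2.3,fy=2.3)[:,:,::-1])
E
```

```text
rot [ 3.139 -0.     0.931] pos [ 0.5388 -0.3889  0.2863] t 33.35 grip 0.0318 | turn rz -1.92 then shift cm [11.61 37.07  0.33]
```

View pics/c6.png

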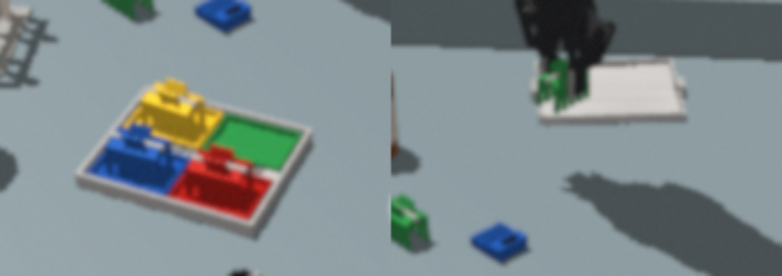

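Yellow is in place at about (175,110), and green is held at about (560,85). The green insert is still empty.

Emit:
arm_command:
  deltas:
    - [[0, 0, 0], [0, 0, -0.128], 2.5]
    - [[0, 0, 0], [0, 0, -0.128], 2.5]
    - [[0, 0, 0], [0, 0, -0.128], 2.5]
    - [[0, 0, 0], [0, 0, -0.128], 2.5]
    - [[0, 0, 0], [0, 0, -0.128], 2.5]
    - [[0, 0, 0], [0, 0, -0.128], 2.5]
    - [[0, 0, 0], [0, 0, -0.128], 2.5]
    - [[0, 0, 0], [0, 0, -0.128], 2.5]
    - [[0, 0, 0], [0, 0, -0.128], 2.5]
    - [[0, 0, 0], [0, 0, -0.128], 2.5]
    - [[0, 0, 0], [0, 0, -0.128], 2.5]
    - [[0, 0, 0], [0, 0, -0.128], 2.5]
    - [[0, 0, 0], [0, 0, -0.128], 2.5]
    - [[0, 0, 0], [0, 0, -0.128], 2.5]
    - [[0, 0, 0], [0, 0, -0.128], 2.5]

```text
clock: 34.9
position: [0.5382, -0.3883, 0.2826]
tool_rot: [3.14, -0.002, 2.856]
force: [0.3, 0.4, -0.6]
grip_width: 0.0315
finger_force: 29.7
```

Emit:
arm_command:
  deltas:
    - [[0.45, 1.45, 0], [0, 0, 0], 2.5]
    - [[0.83, 2.65, 0], [0, 0, 0], 2.5]
    - [[0.83, 2.65, 0], [0, 0, 0], 2.5]
    - [[0.83, 2.65, 0], [0, 0, 0], 2.5]
    - [[0.83, 2.65, 0], [0, 0, 0], 2.5]
    - [[0.83, 2.65, 0], [0, 0, 0], 2.5]
    - [[0.83, 2.65, 0], [0, 0, 0], 2.5]
    - [[0.83, 2.65, 0], [0, 0, 0], 2.5]
    - [[0.83, 2.65, 0], [0, 0, 0], 2.5]
    - [[0.83, 2.65, 0], [0, 0, 0], 2.5]
    - [[0.83, 2.65, 0], [0, 0, 0], 2.5]
    - [[0.83, 2.65, 0], [0, 0, 0], 2.5]
    - [[0.83, 2.65, 0], [0, 0, 0], 2.5]
    - [[0.83, 2.65, 0], [0, 0, 0], 2.5]
    - [[0.37, 1.17, 0], [0, 0, 0], 2.5]
    - [[0, 0, 0], [0, 0, 0], 2.5]
    - [[0, 0, 0], [0, 0, 0], 2.5]
    - [[0, 0, 0], [0, 0, 0], 2.5]

```text
clock: 36.7
position: [0.5334, -0.0013, 0.284]
tool_rot: [-3.141, -0.0, 2.849]
force: [-0.4, -0.1, -0.1]
grip_width: 0.0317
finger_force: 29.7
```

```bash
python3 plan.py .5337 -.0004 .193 2.851
```

```text
rot [-3.141 -0.     2.849] pos [ 0.5334 -0.0013  0.284 ] t 36.7 grip 0.0317 | turn rz -0.002 then shift cm [-0.   0.1  9.1]
```

Emit:
arm_command:
  deltas:
    - [[0, 0.05, 2], [0, 0, 0], 2.5]
    - [[0, 0, 2.5], [0, 0, 0], 2.5]
    - [[0, 0, 2], [0, 0, 0], 2.5]
    - [[0, 0, 1], [0, 0, 0], 2.5]
    - [[0, 0, 0.7], [0, 0, 0], 2.5]
    - [[0, 0, 0.5], [0, 0, 0], 2.5]
    - [[0, 0, 0.3], [0, 0, 0], 2.5]
    - [[0, 0, 0.1], [0, 0, 0], 2.5]
    - [[0, 0, 0], [0, 0, 0], 2.5]
    - [[0, 0, 0], [0, 0, 0], 2.5]

```text
clock: 37.7
position: [0.5338, 0.0003, 0.1936]
tool_rot: [3.141, 0.001, 2.851]
force: [-0.2, 1.0, -0.4]
grip_width: 0.0316
finger_force: 29.7
```

Emit:
arm_command:
  deltas:
    - [[0, 0, 0], [0, 0, 0], 3.6]
    - [[0, 0, 0], [0, 0, 0], 4]
    - [[0, 0, 0], [0, 0, 0], 4.8]
    - [[0, 0, 0], [0, 0, 0], 4.8]
    - [[0, 0, 0], [0, 0, 0], 4.8]
    - [[0, 0, -1], [0, 0, 0], 4.8]
    - [[0, 0, -2], [0, 0, 0], 4.8]
    - [[0, 0, -3], [0, 0, 0], 4.8]
    - [[0, 0, -3], [0, 0, 0], 4.8]
    - [[0, 0, -3], [0, 0, 0], 7]
    - [[0, 0, -3], [0, 0, 0], 7]

```text
clock: 38.8
position: [0.5334, 0.0002, 0.3453]
tool_rot: [3.141, 0.0, 2.851]
force: [-1.1, -0.6, -0.4]
grip_width: 0.0698
finger_force: 0.0
```

Emit:
arm_command:
  deltas:
    - [[0, 2.5, 0], [0, 0, 0], 7]
    - [[0, 2.5, 0], [0, 0, 0], 7]
    - [[0, 2.5, 0], [0, 0, 0], 7]
    - [[0, 2.5, 0], [0, 0, 0], 7]
    - [[0, 2.5, 0], [0, 0, 0], 7]
    - [[0, 2.5, 0], [0, 0, 0], 7]
    - [[0, 2.5, 0], [0, 0, 0], 7]
    - [[0, 2.5, 0], [0, 0, 0], 7]
    - [[0, 2.5, 0], [0, 0, 0], 7]
    - [[0, 2.5, 0], [0, 0, 0], 7]
    - [[0, 0, 0], [0, 0, 0], 7]
    - [[0, 0, 0], [0, 0, 0], 7]
    - [[0, 0, 0], [0, 0, 0], 7]

```text
clock: 40.1
position: [0.6053, 0.2389, 0.3436]
tool_rot: [-3.141, 0.0, 2.85]
force: [-0.6, -0.8, 0.7]
grip_width: 0.07
finger_force: 0.0
```

```bash
python3 - <<'E'
from h import *
a=bot.grab_frame('side')["frame"][190:310,210:380];b=bot.grab_frame('top')["frame"][155:275,220:390]
cv2.imwrite('pics/c7.png',cv2.resize(np.hstack([a,b]),None,fx=2.3,fy=2.3)[:,:,::-1]); print(bot.observe()["clock"],bot.observe()["position"])
E
```

```text
40.2 [0.60542024 0.23880974 0.34352386]
```

View pics/c7.png

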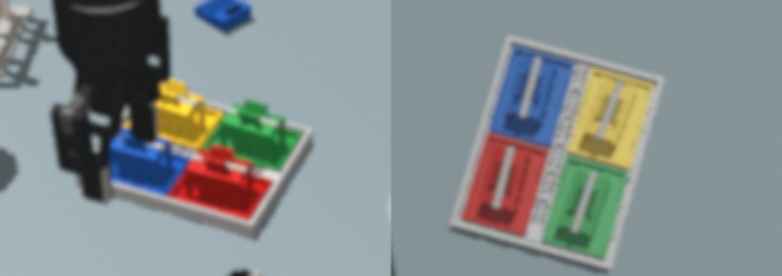

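All four clips stand upright in the inserts of their own colour, in both the side and the top crops, and the gripper is clear of them.

```bash
python3 -c "
from workcell import bot;print(bot.job_done())"
```

```text
the job is handed in; nothing more can be done
None
```

All four claw clips stand upright in the inserts of their own colour, I never touched the guards or the look-alikes, and the job was handed in at about 40 s of the 96 s limit; no verdict was returned.

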